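Prop the shoe-painting stand on its kickstand and hold it upright

ROBOT

A 6-joint arm with a two-finger parallel gripper is mounted at the origin on the work surface. World frame = base frame: x ahead of the robot, y to its left, z up, the work surface at z = 0. Lengths are in mm, angles in degrees, forces in N, time in s.
With the tool pointing down it reaches from about 325 to 900 mm from the base axis. Payload 3.5 kg.
Tool frame: the origin (TCP) lies at the very end of the fingers, on their centre line; the grasp point (between the pads) lies arm.grasp_offset behind it (arm.grasp_offset is the distance from the TCP to the grasp point, in mm); z points along the fingers, y is the direction in which the jaws open and shut (so a half turn about z gives the same grasp; the last joint's range is limited). The gripper opens to 85 mm and grips with 20 to 120 N. Pads are 22 mm wide; open, the fingers measure 114 mm over their backs; the gripper's body (76 mm by 85 mm) begins 54 mm behind the grasp point. The pads swing forward as they close: fully open they stand 13 mm farther back than shut.
Start: joints at [-69.866, 15.837, -1.513, 72.651, 0, 84.076], TCP at [274.54, -561.471, 231.313] pointing down, gripper open.
Joint ranges: [-178.77, 178.77], [-48.84, 107.48], [-61.69, 71.31], [-111.58, 123.2], [-90, 87.43], [-180, 180]. Speed limits (degrees/s): [147.25, 147.25, 180, 180, 180, 180].

INTERFACE

Orientations are given as a 3x3 rotation matrix whose columns are the frame's x, y, z axes.
In Python, from plant import status, imaging, order, arm gives the robot as it stands. The module is installed in compiled form; this text tells all that it offers.
- The arm moves only by the tool jog_arm, never from a script. Its arguments are lists of equal length, an entry for each row: "jaw": the finger opening in m, from 0 to 0.0854; "translation": the shift along the tool's x, y, z in m, a list of three; "turn": the turn, a rotation vector about the tool's x, y, z in degrees, a list of three. In form: {"jaw": [jaw, ...], "translation": [[dx, dy, dz], ...], "turn": [[rx, ry, rz], ...]}. A call has exactly 8 rows; each row shifts and turns the commanded pose from where the row before left it, along the tool's axes as they then stand; what a row does not reach is not made up. A row lasts 1/10 s, in which the tool goes at most 50 mm and 8.59 degrees, less where a joint would pass 70% of its speed; a pose out of reach is approached as far as the arm can. A call is refused whole if a number of a shift passes 0.05 or a number of a turn 8.59, either way. A call with a gripper value outside its range is refused whole. The fingers move at their own pace and stop on an object; the grip force is fixed at half the most. Time passes only in rows, so rows that do not move let the fingers close, or fill a call up. It gives the time, the measured TCP pose, the force and the opening at its end, in the units of the state.
- status.get_state(): the state, without advancing time (a new reading comes with each control period).
- imaging.capture(name): name is "scene" or "top" or "wrist"; returns the picture (420x560x3 uint8, red, green, blue); there is no depth.
- imaging.get_calibration(name): a dict with "camera_matrix" (3x3 intrinsics, pixels), "R" (3x3) and "t" (3): a world point X has camera coordinates R X + t. Camera axes: x right, y down, z forward; pixel columns grow to the right and rows downward; lengths in mm; the calibration is good to about 2 mm. A picture is of the moment at which its call begins: read the wrist's pose just before it. get_calibration takes no time and is no camera call; for the wrist camera it gives the pose at the moment of the call.
- order.job_done(): hands the job in, once; it reports no verdict.
The state is a dict: "time": time; "joint_positions": joint angles; "qd": joint speeds; "effort": joint torques, N m; "position": TCP position; "ee_rot": TCP orientation; "wrist_force": force on the tool from outside, world axes, zero at the start; "moment": the same for the moment, N m; "gripper_width": finger opening in mm.
Only numpy, scipy, OpenCV 4.12 (cv2) and the standard library are available. Lean on these libraries where they do the work, as an engineer would, in place of code of your own. Each camera call takes 0.05 s, during which the arm holds its last target.

TASK

The shoe-painting stand has tipped forward onto its stop. Flip its yellow kickstand down until it snaps over centre, and only then swing the frame back upright until the kickstand's foot rests on the bench. The front-heavy frame will tip forward again if let go, so finish while still holding it upright, and leave the other things on the bench where they are.

Things in the scene. Friction and masses are not known exactly. Their poses are not given: they have to be found in the camera images.
- stand: Base of the shoe-painting stand: grey steel plate 115 x 170 x 10 mm fixed to the bench, with the tilting frame, kickstand and shoe on it. Origin on the bench under the hinge line; own x points to the front (the shoe's side, the way the frame tips), y runs along the hinge line, z up. The plate reaches 45 mm behind and 70 mm in front of the hinge line.
- stand_hinge (a point): Middle of the hinge line of the frame, 20 mm above the bench.
- frame (a joint): Lean of the frame about the hinge line: 0 = upright, positive = tipped forward (to the stand's x); rests at its stop, 0.40 rad, at the start. The hinge is nearly free: frame and shoe weigh about 0.8 kg, are front-heavy even upright and fall forward unless held. With the kickstand down, its foot just touches the bench at 0 and stops the frame from going further back.
- frame_bar (a point): Middle of the frame's top bar: black round grip 18 mm in diameter, 90 mm long, along the stand's y, 215 mm from the hinge line; free all round (open window 63 mm high below it; side tubes 14 mm in diameter, 62 mm to either side). About 2 to 3 N at the bar lifts the frame off its stop; it can be pinched from above and turns between the fingers.
- kick_pivot (a point): Pivot of the kickstand, at the end of two dark stub arms that reach 85 mm out behind the frame; 85 mm from the hinge line along the frame, 85 mm behind it.
- kick (a joint): Kickstand angle: 0 = folded (start; leg sticks out to the back, about 35 deg above level), grows as the leg swings down, 1.89 = down at its stop. An over-centre spring (about 0.06 N m) pushes it to 0 below about 0.9 rad and to 1.89 beyond. Pressing straight down with 1 to 2 N, 55 mm behind the pivot, turns it; about 20 deg below level it snaps down by itself.
- kick_foot (a point): Centre of the black rubber foot (round, 16 mm diameter, 30 mm wide) at the end of the yellow leg (22 mm wide, 10 mm thick), 97.5 mm from kick_pivot. The foot stands on the bench when this point is 8 mm above it.
- loose_shoe: Bystander: the other white trainer, 152 mm long, 54 wide, 66 high, standing on its tan sole; origin under its middle, toe along -x.
- paint_jar: Bystander: red paint jar, 48 mm diameter, 55 mm high; origin under its middle.
- paint_jar2: Bystander: blue paint jar, 48 mm diameter, 55 mm high; origin under its middle.
- tape_roll: Bystander: roll of tan tape lying flat, 84 mm diameter, 24 mm high; origin under its middle.
- tea_bowl: Bystander: white tea bowl, 96 mm diameter, 50 mm high; origin under its middle.
- pen_pot: Bystander: black pen pot, 76 mm diameter, 100 mm high; origin under its middle.
- stamp_block: Bystander: wooden hand stamp 50 x 70 mm, 55 mm high with its knob; origin under its middle.

How it is judged (in metres and radians):
On the way, in this order (a step that is already met when the one before it is completed fails the run):
1. the kickstand is flipped down to its stop while the frame still leans forward (value of joint kick above 1.75 rad and value of joint frame above 0.2 rad), for 0.2 s.
2. the frame is upright with the kickstand's foot on the bench (value of joint frame between -0.07 and 0.07 rad and value of joint kick above 1.75 rad and height (world z) of kick_foot below 0.016 m), for 0.2 s.
At the end, for the whole second after the job is handed in: The robot is still holding the frame (fingers press on the stand with more than 0.2 N), the frame is still and within 0.07 rad (4 degrees) of upright, the kickstand is at its down stop (more than 1.75 rad) with its foot on the bench (within 8 mm), and no jar or shoe leans on the stand (all of step 2 and velocity of joint frame between -0.05 and 0.05 rad/s and contact force between the fingers and stand above 0.2 N and contact force between stand and paint_jar below 0.1 N and contact force between stand and paint_jar2 below 0.1 N and contact force between stand and loose_shoe below 0.1 N); the arm keeps its last pose, push and grip.
It fails at once if a bystander is moved more than 30 mm or knocked over (distance of any of loose_shoe, paint_jar, paint_jar2, tape_roll, tea_bowl, pen_pot, stamp_block from where it was at the start of the episode above 0.03 m or angle between any of paint_jar, paint_jar2, pen_pot, tea_bowl, loose_shoe, stamp_block's own z axis and vertical above 0.6 rad).
It also fails if it takes over 48 s, if anything falls off the work surface, if the arm or the gripper's body presses on something with over 40 N, if the wrist force passes 120 N, or if a joint passes its speed limit or range.

## Working session

There is one attempt and no reset: what is moved stays moved. The work goes in short steps, Python scripts to look and compute and a tool call to move; the robot and the scene stay as the last step left them, time stands still between calls to the robot, and variables do not carry over. Pictures are saved under pics/ and viewed, and the job is handed in when it is done.

Besides the shell and the picture viewer there is one more tool, called after "Call:" as name(argument=value, ...) on one line, values as JSON. jog_arm: Moves the arm, as the interface text tells. Its arguments: {"type":"object","properties":{"jaw":{"type":"array","items":{"type":"number"}},"translation":{"type":"array","items":{"type":"array","items":{"type":"number"}}},"turn":{"type":"array","items":{"type":"array","items":{"type":"number"}}}},"required":["jaw","translation","turn"]}

```bash
mkdir -p pics; python3 - <<'E'
from plant import status, imaging, order, arm
import cv2,numpy as np
s=status.get_state();print(s)
print(arm.grasp_offset)
for n in("scene","top","wrist"):
    im=imaging.capture(n);cv2.imwrite(f"pics/{n}0.png",im[:,:,::-1]);c=imaging.get_calibration(n);print(n,c)
E
```

```text
{'time': 0.0, 'joint_positions': array([-6.98675698e+01,  1.58801111e+01, -1.60036759e+00,  7.26521774e+01,
        6.26377948e-04,  8.40772015e+01]), 'qd': array([-0.04927295, -0.06622982,  0.02171963,  0.03249259,  0.0765841 ,
       -0.10476518]), 'effort': array([ 1.09868361e-03, -4.45511055e+01,  2.95200992e+01,  1.64397515e-02,
       -1.41449241e-04,  4.10052952e-07]), 'position': array([ 274.25229046, -560.71215502,  230.11889288]), 'ee_rot': array([[ 8.98371177e-01,  4.39236394e-01, -7.86635244e-04],
       [ 4.39237028e-01, -8.98368572e-01,  2.17758009e-03],
       [ 2.49784048e-04, -2.30179452e-03, -9.99997320e-01]]), 'wrist_force': array([0.62724324, 0.54159816, 0.14327332]), 'moment': array([-0.02574211,  0.0147643 , -0.02924864]), 'gripper_width': 85.16598441158197}
18.700000000000003
scene {'camera_matrix': array([[457.80864166,   0.        , 270.40090677],
       [  0.        , 457.80864166, 208.11165859],
       [  0.        ,   0.        ,   1.        ]]), 'R': array([[-0.71167552,  0.7023938 ,  0.01268468],
       [ 0.59296337,  0.61028564, -0.52530551],
       [-0
[... 210 characters left out ...]
1.824866  ],
       [  0.        ,   0.        ,   1.        ]]), 'R': array([[ 0.00500876, -0.99997631,  0.00472077],
       [-0.99482992, -0.00546171, -0.10140808],
       [ 0.10143146, -0.00418844, -0.99483371]]), 't': array([ -10.30217591,  523.84227401, 1361.29991028])}
wrist {'camera_matrix': array([[300.17481752,   0.        , 277.41712814],
       [  0.        , 300.17481752, 205.70700944],
       [  0.        ,   0.        ,   1.        ]]), 'R': array([[ 4.39235930e-01, -8.98371468e-01, -7.09637031e-04],
       [-8.55519261e-01, -4.18525223e-01,  3.04833451e-01],
       [-2.74150676e-01, -1.33286696e-01, -9.52405409e-01]]), 't': array([-624.59425918,  -38.75852263,  379.60839836])}
```

View pics/scene0.png

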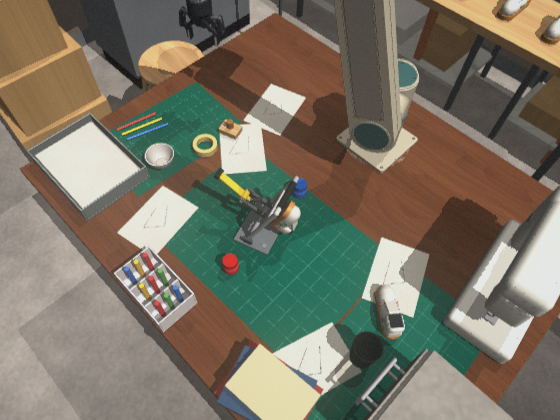

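View pics/top0.png

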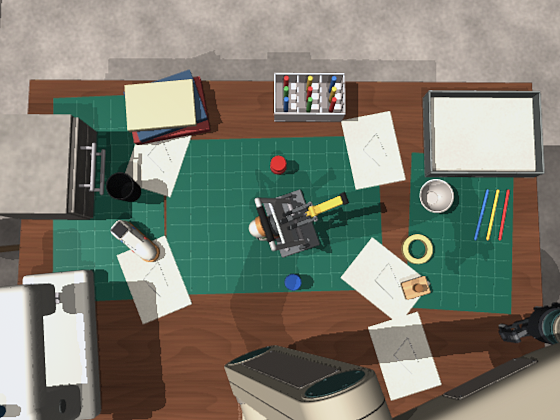

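View pics/wrist0.png

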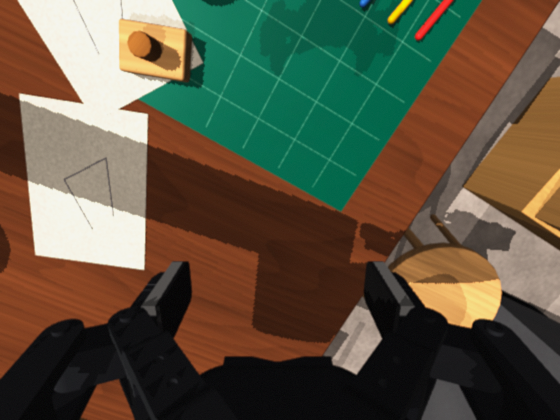

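The scene and top views show the stand near top pixel (288,222), tipped towards image left (+y). The yellow leg points right to (345,200), with the red jar at (279,163) and the blue jar at (293,282).

```bash
python3 - <<'E'
import cv2
a=cv2.imread("pics/top0.png")[150:300,230:390];cv2.imwrite("pics/topc.png",cv2.resize(a,None,fx=5,fy=4.0*5/4*0.8,interpolation=cv2.INTER_CUBIC)) if 0 else cv2.imwrite("pics/topc.png",cv2.resize(a,(640,600),interpolation=cv2.INTER_CUBIC))
a=cv2.imread("pics/scene0.png")[160:280,200:320];cv2.imwrite("pics/scenec.png",cv2.resize(a,(600,600),interpolation=cv2.INTER_CUBIC))
E
```

```text
(no output)
```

View pics/topc.png

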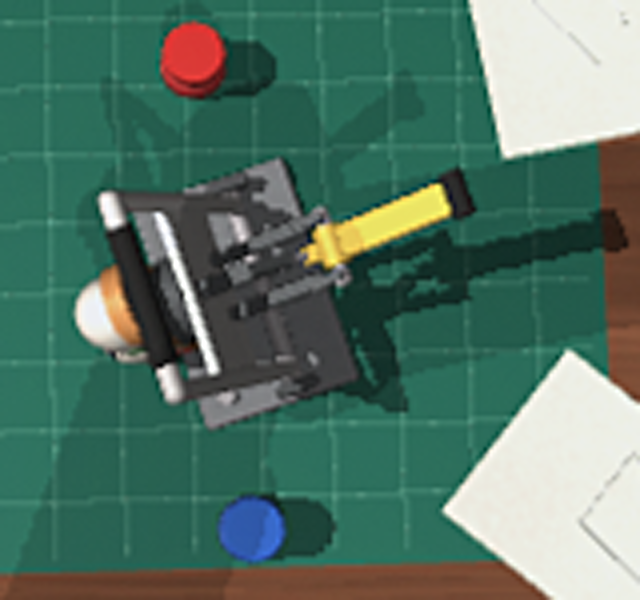

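View pics/scenec.png

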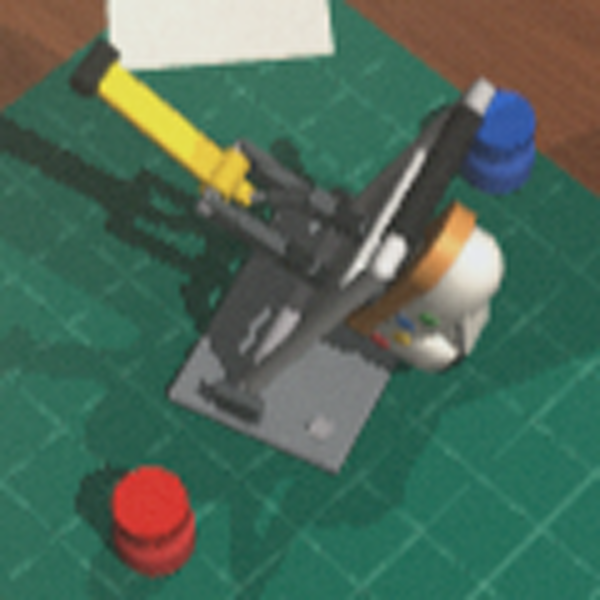

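```bash
cat > h.py <<'E'
import numpy as np, cv2
from scipy.optimize import least_squares
from plant import status, imaging, order, arm
def proj(c,P):
    P=np.atleast_2d(P);q=(c["R"]@P.T).T+c["t"];q=q@c["camera_matrix"].T;return q[:,:2]/q[:,2:]
A0=np.deg2rad(12.5) # folded leg above level at frame=0
def local(name,f=0.4,k=0.0,y=0):
    H=np.array([0,0,20.])
    if name=="bar":p=(0,215)
    if name=="piv":p=(-85,85)
    if isinstance(name,float): # distance along leg
        a=A0-k;p=(-85-name*np.cos(a),85+name*np.sin(a))
    c,s=np.cos(f),np.sin(f)
    return np.array([p[0]*c+p[1]*s, y, 20-p[0]*s+p[1]*c])
def world(pose,L):
    c,s=np.cos(pose[2]),np.sin(pose[2]);L=np.asarray(L)
    return np.array([pose[0]+c*L[0]-s*L[1],pose[1]+s*L[0]+c*L[1],L[2]])
E
cat > fit.py <<'E'
from h import *
ct,cs=imaging.get_calibration("top"),imaging.get_calibration("scene")
T=lambda u,v:(230+u/4,150+v/4)
S=lambda u,v:(200+u/5,160+v/5)
obs=[(ct,T(459,193),97.5,0),(ct,T(111,207),"bar",-62),(ct,T(172,385),"bar",62),(ct,T(282,157),(-45,-85,10),0),(ct,T(357,378),(-45,85,10),0),(ct,T(208,428),(70,85,10),0),
(cs,S(340,472),(70,-85,10),0),(cs,S(168,398),(-45,-85,10),0),(cs,S(97,68),97.5,0),(cs,S(485,95),"bar",62),(cs,S(392,255),"bar",-62)]
def L(n,y,f): return np.array(n,float) if isinstance(n,tuple) else local(n,f,0,y)
def res(p):return np.concatenate([proj(c,world(p,L(n,y,p[3])))[0]-np.array(o) for c,o,n,y in obs])
r=least_squares(res,[540,0,1.4,.4]);print(r.x,np.round(res(r.x).reshape(-1,2),1))
p=r.x
for n in ("bar","piv",55.0,97.5):print(n,world(p,local(n,p[3])),world(p,local(n,0)))
for s,c,nm in((T(193,47),ct,"red"),(T(252,522),ct,"blue")):
    K=c["camera_matrix"];d=c["R"].T@np.linalg.solve(K,[*s,1]);o=-c["R"].T@c["t"];print(nm,o+d*(55-o[2])/d[2])
E
python3 fit.py
```

```text
[ 5.24910228e+02 -4.18269891e+01  1.91449421e+00  3.98258520e-01] [[-1.2  0.4]
 [-1.1 -0.7]
 [ 0.4  2.5]
 [-0.9  0.1]
 [ 0.3  0.3]
 [-0.4  1.2]
 [-0.6 -0.4]
 [-0.6 -0.8]
 [-0.9  0.3]
 [-1.  -0.8]
 [-1.9  2.3]]
bar [496.81360093  36.67649123 218.17361869] [524.9102276  -41.82698911 235.        ]
piv [540.20316495 -84.55627545 131.31187787] [ 553.55276254 -121.85576638  105.        ]
55.0 [ 555.32550858 -126.80891378  163.10856445] [ 571.6468518  -172.41162125  116.90417877]
97.5 [ 567.01095592 -159.45867977  187.67873135] [ 585.62864805 -211.47750911  126.10286236]
red [690.74880436   6.24672339  55.        ]
blue [359.31809712 -36.19936739  55.        ]
```

Call:
jog_arm(jaw=[0, 0, 0, 0, 0, 0, 0, 0], translation=[[0.028, -0.016, 0], [0.028, -0.016, 0], [0.028, -0.016, 0], [0.028, -0.016, 0], [0.028, -0.016, 0], [0.028, -0.016, 0], [0.028, -0.016, 0], [0.028, -0.016, 0]], turn=[[0, 0, 0], [0, 0, 0], [0, 0, 0], [0, 0, 0], [0, 0, 0], [0, 0, 0], [0, 0, 0], [0, 0, 0]])

```text
time: 0.95
position: [419.9, -346.7, 231.0]
ee_rot: [[0.898, 0.439, -0.0], [0.439, -0.898, 0.0], [-0.0, -0.001, -1.0]]
wrist_force: [-0.0, 0.8, 0.3]
gripper_width: -0.2
```

Call:
jog_arm(jaw=[0, 0, 0, 0, 0, 0, 0, 0], translation=[[0.028, -0.016, 0], [0.028, -0.016, 0], [0.028, -0.016, 0], [0.028, -0.016, 0], [0.028, -0.016, 0], [0.028, -0.016, 0], [0.028, -0.016, 0], [0.022, -0.016, 0]], turn=[[0, 0, 0], [0, 0, 0], [0, 0, 0], [0, 0, 0], [0, 0, 0], [0, 0, 0], [0, 0, 0], [0, 0, 6.4]])

```text
time: 1.75
position: [559.9, -135.9, 230.9]
ee_rot: [[0.942, 0.334, -0.0], [0.334, -0.942, 0.0], [-0.0, -0.0, -1.0]]
wrist_force: [0.4, -0.2, -0.5]
gripper_width: -0.1
```

```bash
python3 - <<'E'
from h import *
im=imaging.capture("top")[150:300,230:390,::-1];cv2.imwrite("pics/topc1.png",cv2.resize(im,(640,600),interpolation=cv2.INTER_CUBIC))
im=imaging.capture("scene")[120:280,180:340,::-1];cv2.imwrite("pics/scenec1.png",cv2.resize(im,(600,600),interpolation=cv2.INTER_CUBIC))
s=status.get_state();print(s)
E
```

```text
{'time': 1.85, 'joint_positions': array([-1.99756257e+01,  1.09242552e+01, -7.80450933e+00,  7.13055016e+01,
        6.06805290e-02,  1.40210369e+02]), 'qd': array([-2.67978974, -0.50617468, -0.73666187,  0.29079349, -2.15332018,
       -5.74869639]), 'effort': array([  0.99613745, -39.53691602,  29.56646562,  -0.06658299,
         0.17436284,   0.4716892 ]), 'position': array([ 560.10007902, -134.63297004,  230.85962988]), 'ee_rot': array([[ 9.40798070e-01,  3.38967478e-01, -2.00274134e-04],
       [ 3.38967467e-01, -9.40797331e-01,  1.19966686e-03],
       [ 2.18230680e-04, -1.19653068e-03, -9.99999260e-01]]), 'wrist_force': array([-1.37232357, -0.5925572 , -0.29401527]), 'moment': array([-0.00525525,  0.01756672,  0.0333927 ]), 'gripper_width': 0.10562462263679226}
```

View pics/scenec1.png

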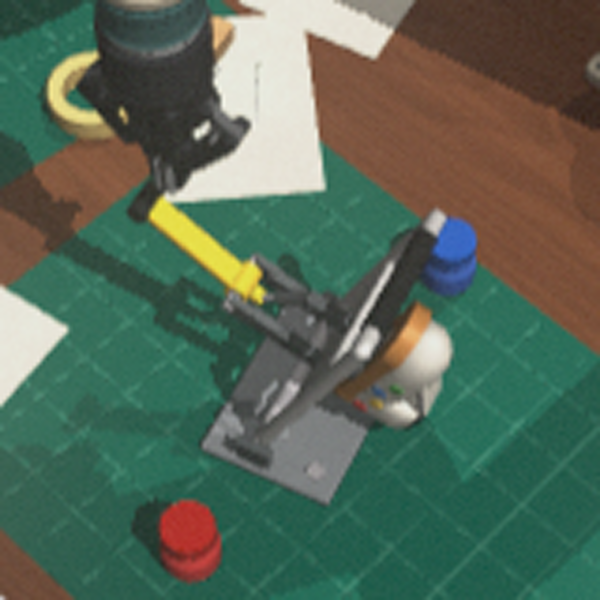

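View pics/topc1.png

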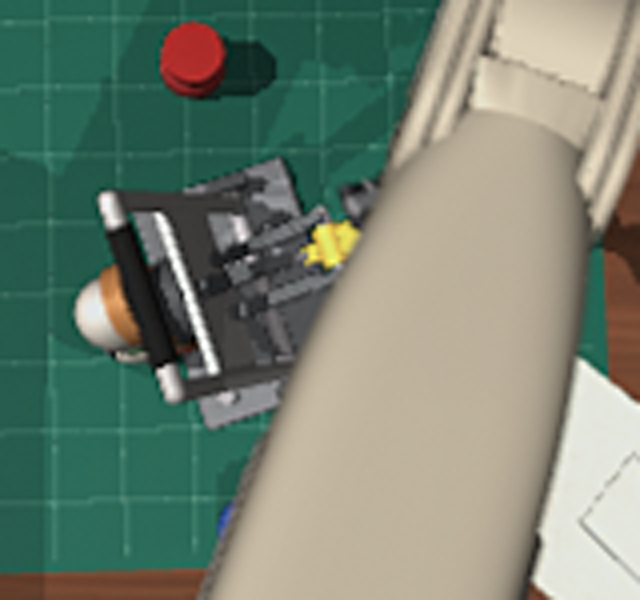

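The gripper is closed and centred over the yellow leg: the fingers sit just above it in the scene crop, at about (165,185). Next I press straight down.

Call:
jog_arm(jaw=[0, 0, 0, 0, 0, 0, 0, 0], translation=[[0, 0, 0.015], [0, 0, 0.015], [0, 0, 0.01], [0, 0, 0.01], [0, 0, 0.01], [0, 0, 0.01], [0, 0, 0.01], [0, 0, 0.01]], turn=[[0, 0, 0], [0, 0, 0], [0, 0, 0], [0, 0, 0], [0, 0, 0], [0, 0, 0], [0, 0, 0], [0, 0, 0]])

```text
time: 2.65
position: [559.4, -137.6, 140.8]
ee_rot: [[0.942, 0.336, 0.001], [0.336, -0.942, -0.0], [0.0, 0.001, -1.0]]
wrist_force: [-0.3, -0.3, 0.7]
gripper_width: 0.1
```

Call:
jog_arm(jaw=[0, 0, 0, 0, 0, 0, 0, 0], translation=[[0, 0, 0.01], [0, 0, 0.01], [0, 0, 0.01], [0, 0, 0.01], [0, 0, 0.005], [0, 0, 0], [0, 0, 0], [0, 0, 0]], turn=[[0, 0, 0], [0, 0, 0], [0, 0, 0], [0, 0, 0], [0, 0, 0], [0, 0, 0], [0, 0, 0], [0, 0, 0]])

```text
time: 3.45
position: [559.7, -137.5, 96.9]
ee_rot: [[0.942, 0.336, 0.001], [0.336, -0.942, -0.0], [0.001, 0.001, -1.0]]
wrist_force: [-1.0, 0.3, 0.9]
gripper_width: 0.1
```

```bash
python3 - <<'E'
from h import *
im=imaging.capture("scene")[120:280,180:340,::-1];cv2.imwrite("pics/scenec2.png",cv2.resize(im,(600,600),interpolation=cv2.INTER_CUBIC))
E
```

```text
(no output)
```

View pics/scenec2.png

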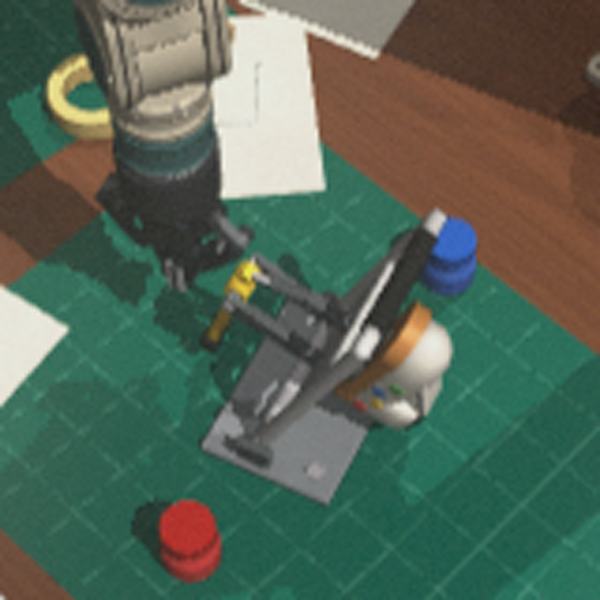

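The leg is down in the scene crop: its foot is at (212,342), below the stub arms. I'll lift clear, go over the bar, and check the kick angle there.

Call:
jog_arm(jaw=[0, 0, 0, 0, 0, 0, 0, 0], translation=[[0, 0, -0.015], [0, 0, -0.025], [0, 0, -0.025], [0, 0, -0.025], [0, 0, -0.025], [0, 0, -0.025], [0, 0, -0.025], [0, 0, -0.005]], turn=[[0, 0, 0], [0, 0, 0], [0, 0, 0], [0, 0, 0], [0, 0, 0], [0, 0, 0], [0, 0, 0], [0, 0, 0]])

```text
time: 4.3
position: [561.2, -138.1, 270.5]
ee_rot: [[0.942, 0.336, 0.007], [0.336, -0.942, -0.003], [0.006, 0.005, -1.0]]
wrist_force: [0.3, -0.6, -0.1]
gripper_width: 0.1
```

Call:
jog_arm(jaw=[0.05, 0.05, 0.05, 0.05, 0.05, 0.05, 0.05, 0.05], translation=[[0, -0.015, 0], [0, -0.03, 0], [0, -0.03, 0], [0, -0.03, 0], [0, -0.03, 0], [0, -0.03, 0], [0, -0.015, 0], [0, -0.005, 0]], turn=[[0, 0, 0], [0, 0, 0], [0, 0, 0], [0, 0, 0], [0, 0, 0], [0, 0, 0], [0, 0, 0], [0, 0, 0]])

```text
time: 5.1
position: [495.3, 38.4, 265.0]
ee_rot: [[0.941, 0.339, -0.002], [0.339, -0.941, 0.0], [-0.002, -0.001, -1.0]]
wrist_force: [-1.3, -0.0, 0.4]
gripper_width: 50.4
```

```bash
python3 - <<'E'
from h import *
P=[524.9,-41.8,1.9145]
for n in("top","scene"):
    c=imaging.get_calibration(n);im=imaging.capture(n)[:,:,::-1].copy()
    for k,col in((1.89,(255,0,255)),(1.6,(255,255,0))):
        u=proj(c,world(P,local(97.5,.4,k)))[0];print(n,k,u)
        if k>1.8: uu=u
    x,y=(230,150) if n=="top" else (180,120)
    z=im[y:y+160,x:x+160];z=cv2.resize(z,(600,600),interpolation=cv2.INTER_CUBIC)
    cv2.circle(z,tuple(int(v) for v in (uu-[x,y])*3.75),4,(255,0,255),1)
    cv2.imwrite(f"pics/{n}3.png",z)
s=status.get_state();print(s["position"])
c=imaging.get_calibration("wrist");im=imaging.capture("wrist")[:,:,::-1].copy()
for y in(-45,0,45):
    u=proj(c,world(P,local("bar",.4,0,y)))[0];print(u);cv2.circle(im,tuple(int(v) for v in u),4,(255,0,255),1)
cv2.imwrite("pics/wrist3.png",im);print(s["position"],s["gripper_width"],s["time"])
E
```

```text
top 1.89 [319.71973374 212.46179496]
top 1.6 [328.62328915 208.94264276]
scene 1.89 [237.2264788  208.67891731]
scene 1.6 [229.64190774 203.46690034]
[496.45049779  37.25363175 265.62059653]
[277.32061607 164.92537453]
[277.30067107 230.39970929]
[277.28323584 287.63509293]
[496.45049779  37.25363175 265.62059653] 49.80394982853713 5.2
```

View pics/scene3.png

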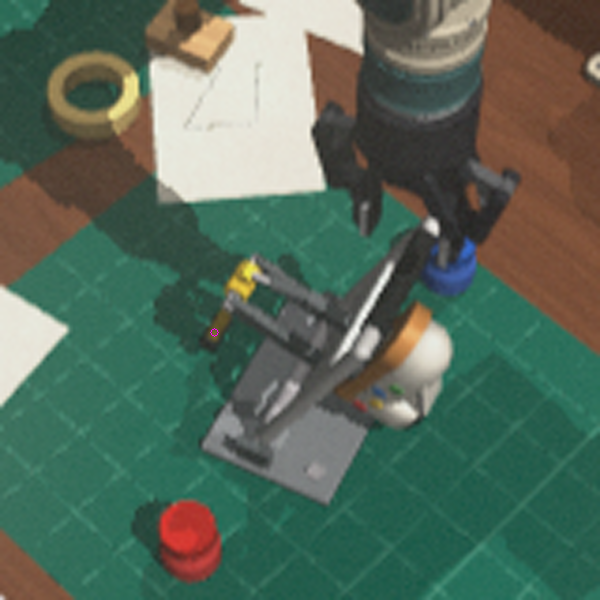

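View pics/wrist3.png

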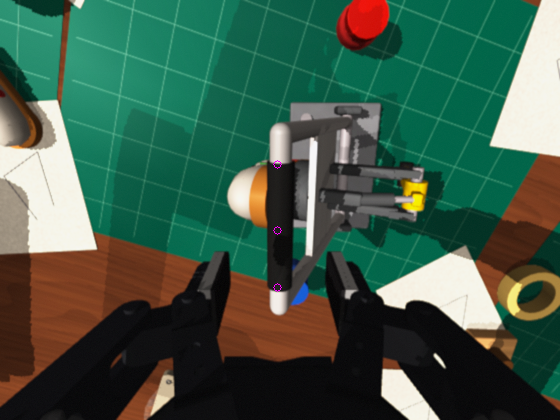

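The kickstand foot is within about 2 px of the modelled 1.89 rad position. In the wrist view the bar is centred between the jaws, at column 281 against a predicted 277. I'll descend and pinch.

Call:
jog_arm(jaw=[0.05, 0.05, 0.05, 0.05, 0.05, 0.05, 0.05, 0.05], translation=[[0, 0.001, 0.008], [0, 0.001, 0.01], [0, 0, 0.01], [0, 0, 0.01], [0, 0, 0.01], [0, 0, 0.01], [0, 0, 0.006], [0, 0, 0.002]], turn=[[0, 0, 0], [0, 0, 0], [0, 0, 0], [0, 0, 0], [0, 0, 0], [0, 0, 0], [0, 0, 0], [0, 0, 0]])

```text
time: 6.05
position: [497.0, 35.1, 199.3]
ee_rot: [[0.942, 0.337, -0.002], [0.337, -0.942, 0.0], [-0.001, -0.001, -1.0]]
wrist_force: [-0.5, 0.2, -0.4]
gripper_width: 50.3
```

Call:
jog_arm(jaw=[0.03, 0.02, 0.01, 0.01, 0.01, 0.01, 0.01, 0.01], translation=[[0, 0, 0], [0, 0, 0], [0, 0, 0], [0, 0, 0], [0, 0, 0], [0, 0, 0], [0, 0, 0], [0, 0, 0]], turn=[[0, 0, 0], [0, 0, 0], [0, 0, 0], [0, 0, 0], [0, 0, 0], [0, 0, 0], [0, 0, 0], [0, 0, 0]])

```text
time: 6.85
position: [497.9, 35.4, 200.9]
ee_rot: [[0.942, 0.337, 0.001], [0.337, -0.942, 0.001], [0.001, -0.001, -1.0]]
wrist_force: [-1.5, 4.7, 5.2]
gripper_width: 16.1
```

```bash
python3 - <<'E'
from h import *
im=imaging.capture("scene")[120:280,180:340,::-1];cv2.imwrite("pics/scenec4.png",cv2.resize(im,(600,600),interpolation=cv2.INTER_CUBIC))
cv2.imwrite("pics/wrist4.png",imaging.capture("wrist")[:,:,::-1])
s=status.get_state();print(s["position"],s["wrist_force"],s["gripper_width"])
P=[524.9,-41.8,1.9145];R=s["ee_rot"];p0=world(P,local("bar",.4))
for f in np.linspace(.35,0,8):print(f,np.round(R.T@(world(P,local("bar",f))-p0),1))
E
```

```text
[497.92042556  35.38799012 200.95976861] [-1.38073819  3.73623722  5.82711395] 16.185411784330622
0.35 [ 0.  10.  -3.9]
0.3 [ 0.  20.2 -7.4]
0.25 [  0.   30.5 -10.3]
0.19999999999999998 [  0.   41.  -12.7]
0.15 [  0.   51.6 -14.6]
0.1 [  0.   62.3 -15.9]
0.04999999999999999 [  0.   73.  -16.7]
0.0 [  0.1  83.7 -17. ]
```

View pics/scenec4.png

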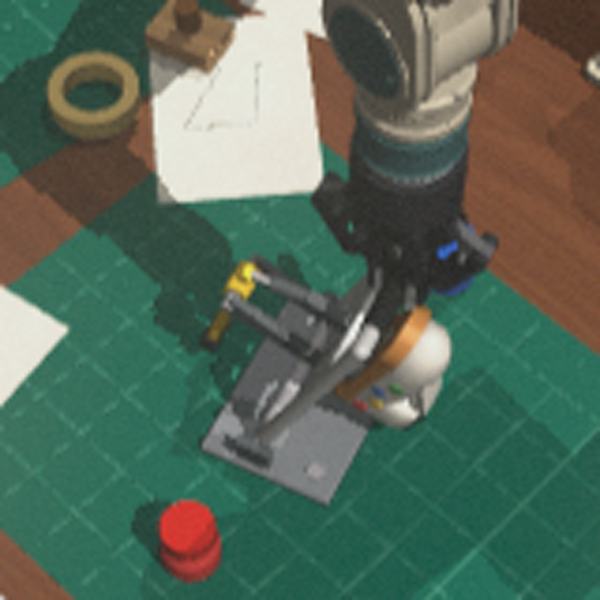

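View pics/wrist4.png

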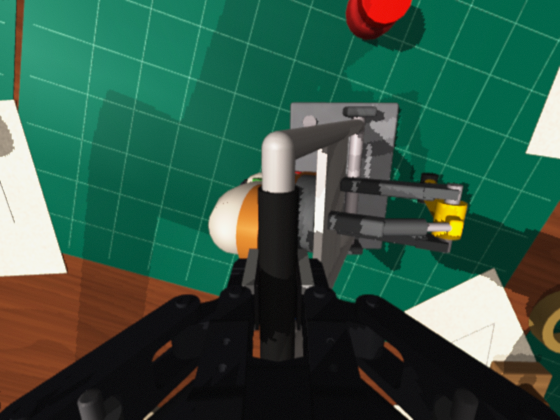

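Both pads are on the bar with the opening at 16.1 mm. In the wrist view the bar runs between the fingers and the kickstand is still down. I'll start swinging the frame up along its arc.

Call:
jog_arm(jaw=[0.01, 0.01, 0.01, 0.01, 0.01, 0.01, 0.01, 0.01], translation=[[0, 0.005, -0.002], [0, 0.005, -0.0019], [0, 0.0051, -0.0018], [0, 0.0051, -0.0017], [0, 0.0051, -0.0015], [0, 0.0052, -0.0014], [0, 0.0053, -0.0012], [0, 0.0053, -0.0012]], turn=[[0, 0, 0], [0, 0, 0], [0, 0, 0], [0, 0, 0], [0, 0, 0], [0, 0, 0], [0, 0, 0], [0, 0, 0]])

```text
time: 7.75
position: [511.1, -2.3, 213.6]
ee_rot: [[0.942, 0.337, -0.0], [0.337, -0.942, 0.005], [0.001, -0.004, -1.0]]
wrist_force: [-2.0, 6.3, 6.3]
gripper_width: 15.9
```

```bash
python3 - <<'E'
from h import *
im=imaging.capture("scene")[120:280,180:340,::-1];cv2.imwrite("pics/scenec5.png",cv2.resize(im,(600,600),interpolation=cv2.INTER_CUBIC))
s=status.get_state();print(s["position"],s["wrist_force"],s["gripper_width"],s["moment"])
E
```

```text
[511.31796668  -2.86578698 213.6812814 ] [-1.85788962  4.96444128  6.55241221] 16.06075882004894 [ 1.66888401  0.73374349 -0.07777484]
```

View pics/scenec5.png

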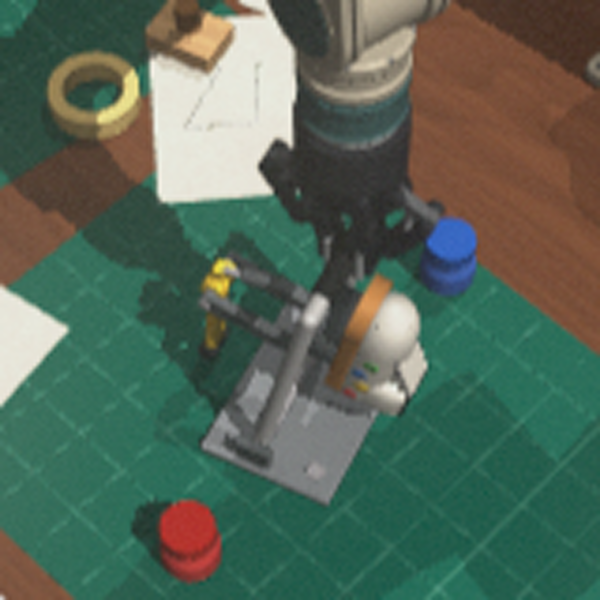

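The frame has come up about halfway, to roughly 0.2 rad, with the kickstand down. I'll continue.

Call:
jog_arm(jaw=[0.01, 0.01, 0.01, 0.01, 0.01, 0.01, 0.01, 0.01], translation=[[0, 0.0053, -0.001], [0, 0.0053, -0.0009], [0, 0.0053, -0.0007], [0, 0.0053, -0.0006], [0, 0.0053, -0.0005], [0, 0.0053, -0.0003], [0, 0.004, -0.0002], [0, 0.003, -0.0001]], turn=[[0, 0, 0], [0, 0, 0], [0, 0, 0], [0, 0, 0], [0, 0, 0], [0, 0, 0], [0, 0, 0], [0, 0, 0]])

```text
time: 8.6
position: [524.6, -40.7, 217.7]
ee_rot: [[0.942, 0.336, 0.0], [0.336, -0.942, -0.0], [-0.0, 0.0, -1.0]]
wrist_force: [-2.0, 2.8, 6.1]
gripper_width: 16.2
```

```bash
python3 - <<'E'
from h import *
P=[524.9,-41.8,1.9145]
c=imaging.get_calibration("scene");im=imaging.capture("scene")[:,:,::-1].copy()
z=cv2.resize(im[120:280,180:340],(600,600),interpolation=cv2.INTER_CUBIC)
for f,col in((0.,(255,0,255)),(0.07,(255,255,0))):
  for q in (world(P,local("bar",f,0,-62)),world(P,local(97.5,f,1.89))):
    u=(proj(c,q)[0]-[180,120])*3.75;print(f,u);cv2.circle(z,tuple(int(v) for v in u),3,col,1)
cv2.imwrite("pics/scenec6.png",z)
s=status.get_state();print(s["position"],s["wrist_force"],s["gripper_width"],s["moment"],s["time"], np.round(world(P,local("bar",0)),1))
E
```

```text
0.0 [253.32772832 291.98604244]
0.0 [215.03835329 351.04648918]
0.07 [272.75779156 300.4652422 ]
0.07 [214.02650876 347.46000706]
[524.7049561  -41.05781616 217.72132624] [-1.87333743  2.16471567  5.39675123] 16.14091041096244 [ 0.98380703  0.5802436  -0.09933956] 8.65 [524.9 -41.8 235. ]
```

View pics/scenec6.png

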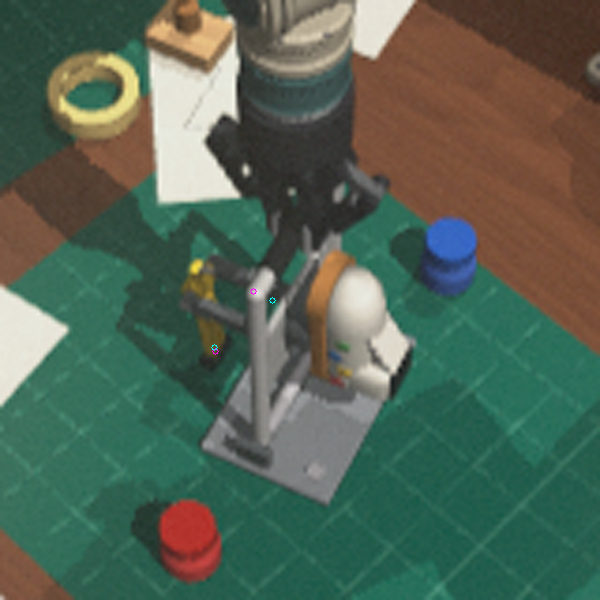

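The frame is nearly upright: the cap at (262,280) lies between the predicted marks for 0 and 0.07 rad. I'll ease it back slowly until the force shows the foot bearing on the bench.

Call:
jog_arm(jaw=[0.01, 0.01, 0.01, 0.01, 0.01, 0.01, 0.01, 0.01], translation=[[0, 0.001, 0], [0, 0.001, 0], [0, 0.0005, 0], [0, 0.0005, 0], [0, 0, 0], [0, 0, 0], [0, 0, 0], [0, 0, 0]], turn=[[0, 0, 0], [0, 0, 0], [0, 0, 0], [0, 0, 0], [0, 0, 0], [0, 0, 0], [0, 0, 0], [0, 0, 0]])

```text
time: 9.45
position: [525.4, -42.8, 217.7]
ee_rot: [[0.942, 0.336, -0.0], [0.336, -0.942, 0.001], [0.0, -0.001, -1.0]]
wrist_force: [-1.7, 4.0, 6.6]
gripper_width: 15.9
```

Call:
jog_arm(jaw=[0.01, 0.01, 0.01, 0.01, 0.01, 0.01, 0.01, 0.01], translation=[[0, 0.001, 0], [0, 0.001, 0], [0, 0, 0], [0, 0, 0], [0, 0, 0], [0, 0, 0], [0, 0, 0], [0, 0, 0]], turn=[[0, 0, 0], [0, 0, 0], [0, 0, 0], [0, 0, 0], [0, 0, 0], [0, 0, 0], [0, 0, 0], [0, 0, 0]])

```text
time: 10.25
position: [525.5, -43.3, 217.8]
ee_rot: [[0.942, 0.337, -0.001], [0.337, -0.941, 0.004], [0.0, -0.004, -1.0]]
wrist_force: [-2.5, 7.5, 7.8]
gripper_width: 15.9
```

```bash
python3 - <<'E'
from h import *
P=[524.9,-41.8,1.9145]
for n in("scene","top"):
    im=imaging.capture(n)[:,:,::-1].copy();x,y=(180,120) if n=="scene" else (230,150)
    cv2.imwrite(f"pics/{n}7.png",cv2.resize(im[y:y+160,x:x+160],(600,600),interpolation=cv2.INTER_CUBIC))
s=status.get_state();print(s["position"],s["wrist_force"],s["gripper_width"],s["moment"],s["time"],s["qd"])
E
```

```text
[525.50305348 -43.3420237  217.75364826] [-2.98990271  8.33264602  7.74319231] 15.839521507662768 [ 2.16601691  0.81375662 -0.11748917] 10.35 [-0.04025234  0.01127065  0.04551061 -0.0122993   0.01577076  0.02538605]
```

View pics/scene7.png

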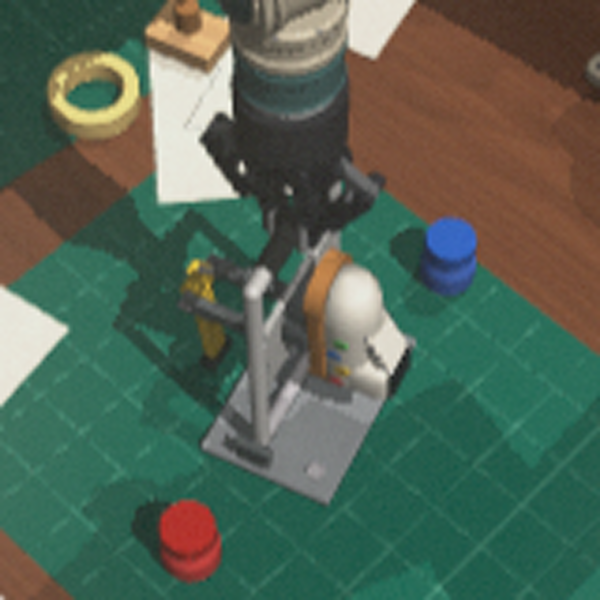

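The 2 mm command moved the bar only about 0.5 mm while the force along the swing rose from about 4 N to 8–9 N, so the foot is bearing on the bench. The picture agrees: the side tube is vertical and the foot is down at (212,360). Handing in.

```bash
python3 -c "
from plant import order;print(order.job_done())"
```

```text
the job is handed in; nothing more can be done
None
```

I flipped the kickstand down with the closed fingers while the frame was still on its forward stop. I then pinched the top bar from above, swung the frame back upright, and handed in at about 10.4 s with the bar still held.

**Kickstand:** after the press, the camera picture put the foot within about 2 px of where it should be at the down stop (1.89 rad). The leg still looked down in the last picture.

**Frame and foot:** the bar ended about 1.6 mm from its computed upright position, and the arm was still. A last 2 mm push backwards moved the bar only about 0.5 mm, and the force along the swing rose from about 4 N to 8–9 N. I take that as the foot standing on the bench.

**Grip:** the opening reads 15.8 mm on an 18 mm bar. That is about 2 mm under and I did not explain it; the picture and the force readings show the bar is held.

**Bystanders:** the jars, tape and stamp look unmoved in the last scene crop. I did not check the loose shoe, bowl and pen pot at the end, though the arm never went near them.

The joint angles and foot height come from pictures and the fitted pose, not from a direct reading, and handing in gave no verdict.

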